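# Clamp the printed panel and run the print board out to the pointer

### The arm

A 7-joint arm with a two-finger parallel gripper is mounted at the origin on the work surface. World frame = base frame: x ahead of the robot, y to its left, z up, the work surface at z = 0. Lengths are in mm, angles in rad, forces in N, time in s.
With the tool pointing down it reaches from about 400 to 875 mm from the base axis. Payload 6.5 kg.
Tool frame: the origin (TCP) lies at the very end of the fingers, on their centre line; the grasp point (between the pads) lies 19 mm behind it; y points along the fingers, x is the direction in which the jaws open and shut, and the axes are right-handed (so a half turn about y gives the same grasp; the last joint's range is limited). The gripper opens to 88 mm and grips with 3 to 60 N. Pads are 18 mm wide; open, the fingers measure 123 mm over their backs; the gripper's body (75 mm by 187 mm) begins 45 mm behind the grasp point.
Start: joints at [-1.201, 0.536, -0.004, 1.538, 0.003, 1.067, -0.071], TCP at [274.384, 589.24, 199.616] pointing down, gripper open.
Joint ranges: [-2.7, 2.7], [-0.37, 2.16], [-1.27, 1.26], [0.24, 2.4], [-1.31, 4.45], [0.19, 1.91], [-2.76, 2.76]. Speed limits (rad/s): [2.39, 2.39, 3.14, 3.14, 3.14, 3.14, 3.14].

### API

Orientations are given as a unit quaternion [x, y, z, w].
In Python, from bench import get_state, get_image, calibration, sign_off gives the robot as it stands.
- The arm moves only by the tool play_rows, never from a script. Its argument "motion" is a list of rows, each a list of 3 entries, a list of its own where there are three numbers: the shift along the tool's x, y, z in mm, then the turn about the tool's y in degrees, then the closure in counts, from 0 (fully open) to 255 (shut). In form: [[[x, y, z], turn, jaw], ...]. A call has 1 to 8 rows; each row is the pose to reach, as a shift and turn from the pose commanded when the call began, along the tool's axes at that moment; what a row does not reach only later rows make up. A row lasts 1/10 s, in which the tool goes at most 50 mm and 8.59 degrees, less where a joint would pass 70% of its speed; a pose out of reach is approached as far as the arm can. A call with a gripper value outside its range is refused whole. The fingers move at their own pace and stop on an object; the grip force is fixed at half the most. Time passes only in rows, so rows that repeat a pose let the fingers close. It gives the time, the measured TCP pose, the force and the opening at its end, in the units of the state.
- get_state(): the state, without advancing time (a new reading comes with each control period).
- get_image(name): name is "scene" or "top" or "wrist"; returns (picture, depth): 480x640x3 uint8, red, green, blue; 480x640 float32, mm along the optical axis (not along the pixel's ray), 0 where there is no reading.
- calibration(name): a dict with "camera_matrix" (3x3 intrinsics, pixels), "camera_from_world" (4x4, takes a point from world to camera coordinates); the wrist camera has in their place "hand_eye" (4x4, takes a point from camera to tool coordinates, whose origin is the TCP and whose axes are the tool frame's). Camera axes: x right, y up, looking along -z (the intrinsics and any distortion apply to the point x, -y, -z); pixel columns grow to the right and rows downward; lengths in mm; the calibration is good to about 2 mm. A picture is of the moment at which its call begins: read the wrist's pose just before it. calibration takes no time and is no camera call.
- sign_off(): hands the job in, once; it reports no verdict.
The state is a dict: "time_s": time; "joints": joint angles; "qd": joint speeds; "joint_efforts": joint torques, N m; "tool_pos": TCP position; "tool_rot": TCP orientation; "contact_force": force on the tool from outside, world axes, zero at the start; "torque": the same for the moment, N m; "gripper_width": finger opening in mm.
Only numpy, scipy, OpenCV 4.12 (cv2) and the standard library are available. Lean on these libraries where they do the work, as an engineer would, in place of code of your own. Each camera call takes 0.05 s, during which the arm holds its last target.

### The job

The freshly loaded panel has to be masked along its front edge from below. First swing the orange clamp bar fully down onto the panel, while the print board is still back on the yellow printing base; then slide the board straight out along the base's guide strips until its front end is level with the red pointer of the gauge stand, keeping it lying flat on the base. It would tip off there, so keep hold of it: finish while still holding it level, without pushing against the gauge or shifting the jars and tools lying around.

Things in the scene. Friction and masses are not known exactly. Their poses are not given: they have to be found in the camera images.
- base: Fixed printing base: yellow frame with a flat grey deck, 190 (x) by 300 (y) by 90 mm high. Origin at the centre of its underside, z up. Its +y axis is the way out: the board slides along +y and overhangs the deck's edge at y = +150 mm. Two fixed guide strips, 12 mm wide and 6 mm high, run along y on the deck at x = +-85 mm; the board lies between them with 4 mm play on each side.
- gauge: Fixed gauge stand: an aluminium post 12 mm square on a 50 mm dark foot, beside the overhanging board on the base's +x side, with a red pointer. Origin under the pointer on the table, axes parallel to those of the base. Its position along the base's y differs from run to run, and asks for an overhang of 185 to 215 mm. The post's top is 110 mm above the table.
- gauge_mark (a point): Tip of the red pointer (4 mm thick in y, 12 mm high, reaching towards the board and ending 10 mm short of its long side), 96 mm above the table, which is half-way up the board. The plane across the base's y through this point is the mark. Axes parallel to the base's.
- board_nose (a point): Middle of the front end face of the loose plywood print board, half-way up its thickness; the point's axes are the board's. Board: 150 (x) by 320 (y) by 12 mm, 0.42 kg, +y towards this front end. It begins lying on the deck, parallel to the base's y, with 20 to 60 mm overhang; friction holds it there. With clamp bar and panel it weighs about 0.65 kg (varying) and balances about 145 mm behind this point, so at the mark it tips unless it is held or pressed down at the back.
- board_grip (a point): Centre of the blue grip block fixed on the board near its back end, 290 mm behind the front end: 60 (x) by 20 (y) by 35 mm high, standing on the board's top. The centre is 17.5 mm above the board's top. It can be pinched from above across its 20 mm, fingers before and behind it. Axes are the board's.
- board_bed (a point): Point on the board's top, 95 mm behind the front end, in the middle: where the centre of the panel belongs. Axes are the board's.
- clamp (a joint): Angle of the hinged clamp frame on the board, rad: 0 is fully shut, the bar lying on the panel; grows as the bar lifts. Starts at 1.0 to 1.4 (1.5 is its stop), the bar then standing above the board and still leaning towards the front end. A stiff hinge (0.14 N m): it stays where it is left and has to be pushed all the way down; a few newtons on the bar are enough.
- clamp_bar (a point): Centre of the orange clamp bar: 132 mm long across the board (x), 18 mm wide along the arms, 10 mm thick, carried by two thin steel arms along its ends. It is 90 mm from the hinge line. Shut, it lies across the panel 100 mm behind the front end, its top 16 mm above the board's top. The point turns with the bar: z is the normal of its upper face.
- clamp_hinge (a point): Middle of the clamp's hinge line, which runs along the board's x, 10 mm above the board's top and 190 mm behind its front end.
- panel_center (a point): Centre of the loose white printed plastic panel, 110 (x) by 150 (y) by 5 mm, 0.11 kg, lying on the board's front half.
- blue_jar: Bystander: blue ink jar with black cap, diameter 60, height 75 mm, beyond the base. Origin at the centre of its underside. Leave alone.
- orange_jar: Bystander: glass jar with orange cap, diameter 60, height 80 mm. Origin at the centre of its underside. Leave alone.
- tape_roll: Bystander: green roll, outer diameter 90, height 25 mm, lying to the right of the base. Origin at the centre of its underside. Leave alone.
- ink_knife: Bystander: ink spatula, 200 mm long, lying on the table to the left of the gauge. Leave alone.
- squeegee: Bystander: wooden squeegee, 200 by 45 by 30 mm, lying to the right of the base. Leave alone.
Mind the look-alikes: they are no part of the job. Of the things that look like the part that bears panel_center, the largest one is meant.

How it is judged (in metres and radians):
On the way, in this order (a step that is already met when the one before it is completed fails the run):
1. the clamp bar is fully shut on the panel while the board is still well back from the mark (value of joint clamp below 0.07 rad and y of board_nose in the frame of gauge_mark below -0.08 m), for 0.2 s.
2. the board's front end is level with the pointer (y of board_nose in the frame of gauge_mark between -0.007 and 0.007 m), for 0.2 s.
At the end, for the whole second after the job is handed in: Robot still holds the board (over 1 N); board at rest on the base, level (0.06 rad) and along it (0.1 rad), front end within 7 mm of the pointer and 12 mm of its height, touching base and robot only, not the gauge; clamp shut (0.07 rad); panel within 15 mm of its place (all of step 2 and z of board_nose in the frame of gauge_mark between -0.012 and 0.012 m and angle between the y axis of board_nose and the y axis of base, either way round below 0.1 rad and angle between board_nose's own z axis and vertical below 0.06 rad and value of joint clamp below 0.07 rad and horizontal distance between panel_center and board_bed below 0.015 m and z of panel_center in the frame of board_bed below 0.008 m and contact force between board and base above 0.5 N and contact force between board and gauge below 0.3 N and (contact force between board and the fingers above 1 N or contact force between board and the arm above 1 N) and linear speed of board below 0.01 m/s); the arm keeps its last pose, push and grip.
It fails at once if the board tips (angle between board_nose's own z axis and vertical above 0.15 rad).
It fails at once if the gauge stand is pushed against (contact force between gauge and the arm above 2 N or contact force between gauge and the fingers above 2 N or contact force between gauge and board above 2 N).
It fails at once if a jar, tool or other bystander is displaced (distance of any of blue_jar, orange_jar, tape_roll, ink_knife, squeegee from where it was at the start of the episode above 0.02 m).
It also fails if it takes over 51 s, if anything falls off the work surface, if the arm or the gripper's body presses on something with over 40 N, if the wrist force passes 120 N, or if a joint passes its speed limit or range.

## Working session

There is one attempt and no reset: what is moved stays moved. The work goes in short steps, Python scripts to look and compute and a tool call to move; the robot and the scene stay as the last step left them, time stands still between calls to the robot, and variables do not carry over. Pictures are saved under pics/ and viewed, and the job is handed in when it is done.

Besides the shell and the picture viewer there is one more tool, called after ">>>" as name([rows], argument=value, ...), one row to a line, values as JSON. play_rows: Moves the arm, as the interface text tells. Its arguments: {"type":"object","properties":{"motion":{"type":"array","items":{"type":"array"}}},"required":["motion"]}

```bash
mkdir -p pics; ls; python3 - <<'E'
from bench import *
import cv2,numpy as np
s=get_state();print(s)
for n in("scene","top","wrist"):
    p,d=get_image(n);cv2.imwrite(f"pics/{n}0.png",p[:,:,::-1]);np.save(f"pics/{n}0.npy",d);np.save(f"pics/{n}0_rgb.npy",p)
    print(n,calibration(n),d.min(),d.max())
E
```

```text
pics
{'time_s': 0.0, 'joints': array([-1.20120962,  0.53714191, -0.00442777,  1.53886813,  0.00263613,
        1.06730369, -0.07121008]), 'qd': array([ 1.11490427e-04,  1.26939476e-03, -6.52123700e-05, -6.61162847e-04,
       -5.18840852e-04, -9.70929752e-04,  2.12114360e-03]), 'joint_efforts': array([ 4.77419448e-06, -5.70969236e+01,  9.90733579e-01, -2.51609230e+01,
       -5.62924566e-02,  1.80720101e-02,  1.61658400e-04]), 'tool_pos': array([274.12935948, 588.61424901, 198.75691981]), 'tool_rot': array([ 0.59662389,  0.37963339, -0.38058981, -0.59587736]), 'contact_force': array([-0.02287929, -0.92589151,  0.65349908]), 'torque': array([-0.00581636, -0.0376093 , -0.00356421]), 'gripper_width': 88.30705843764571}
scene {'camera_matrix': array([[577.17997446,   0.        , 324.07256113],
       [  0.        , 577.17997446, 242.91191329],
       [  0.        ,   0.        ,   1.        ]]), 'camera_from_world': array([[-2.40254211e-01,  9.70537439e-01,  1.83028416e-02,
         8.48677331e+01],
       [-5.05359613e-01, -1.41154493e-01,  8.51285540e-01,
         1.80256739e+02],
    
[... 579 characters left out ...]
0770456e-02,  9.98354434e-01,
        -1.33671603e+03],
       [ 0.00000000e+00,  0.00000000e+00,  0.00000000e+00,
         1.00000000e+00]])} 0.0 2197.9
wrist {'camera_matrix': array([[351.66251648,   0.        , 322.79046335],
       [  0.        , 351.66251648, 241.08149285],
       [  0.        ,   0.        ,   1.        ]]), 'hand_eye': array([[ 9.99999900e-01,  2.97292651e-04,  3.32986550e-04,
         1.61167675e-01],
       [ 2.28745488e-04,  2.99292454e-01, -9.54161399e-01,
        -1.84749615e+02],
       [-3.83325534e-04,  9.54161380e-01,  2.99292356e-01,
         7.77652554e+01],
       [ 0.00000000e+00,  0.00000000e+00,  0.00000000e+00,
         1.00000000e+00]])} 0.0 1172.4757
```

View pics/scene0.png

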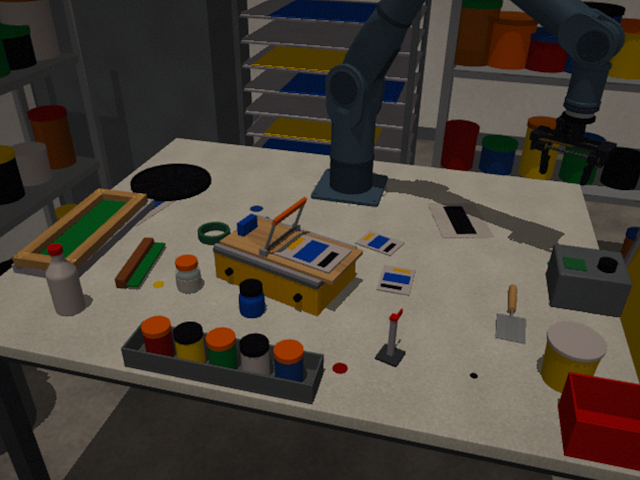

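View pics/top0.png

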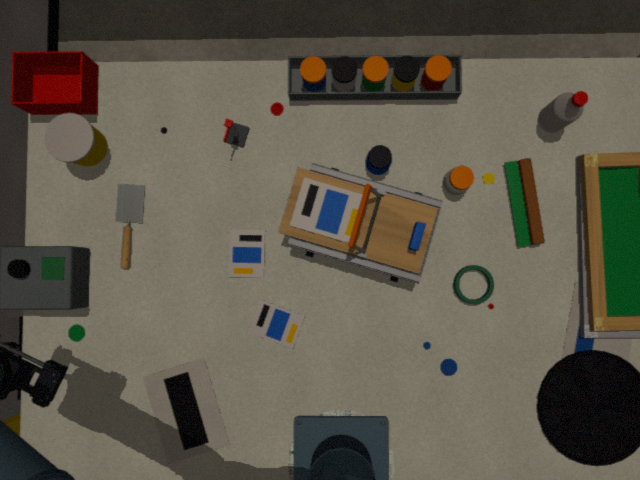

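View pics/wrist0.png

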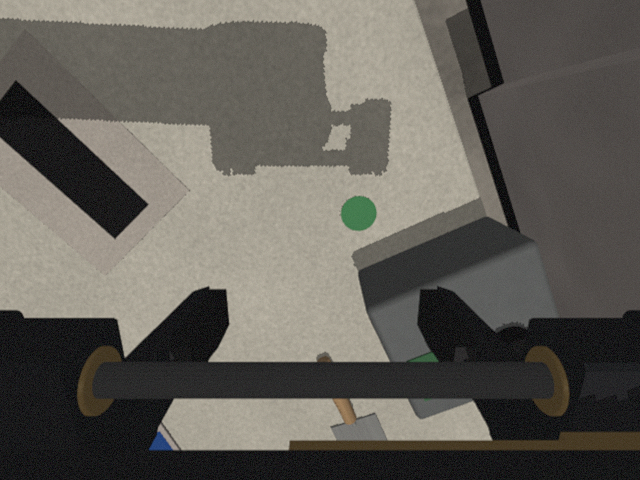

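The top view shows the base and board at about (360,220), with the front end pointing left. The blue grip is at (417,237), the orange bar at (360,215) and the gauge at (235,130). Next I'll measure these.

```bash
cat > h.py <<'E'
import numpy as np,cv2
from bench import *
def cloud(n,d,pose=None):
    c=calibration(n);K=c["camera_matrix"]
    v,u=np.mgrid[0:480,0:640]
    P=np.stack([(u-K[0,2])/K[0,0]*d,-(v-K[1,2])/K[1,1]*d,-d],-1)
    if n=="wrist":
        from scipy.spatial.transform import Rotation as R
        T=c["hand_eye"];P=P@T[:3,:3].T+T[:3,3]
        return P@R.from_quat(pose[1]).as_matrix().T+pose[0]
    T=np.linalg.inv(c["camera_from_world"]);return P@T[:3,:3].T+T[:3,3]
def proj(n,p):
    c=calibration(n);T=c["camera_from_world"];K=c["camera_matrix"];q=T[:3,:3]@p+T[:3,3]
    return K[0,0]*q[0]/-q[2]+K[0,2],K[1,1]*-q[1]/-q[2]+K[1,2]
def ray(n,u,v,z):
    c=calibration(n);K=c["camera_matrix"];T=np.linalg.inv(c["camera_from_world"])
    r=T[:3,:3]@np.array([(u-K[0,2])/K[0,0],-(v-K[1,2])/K[1,1],-1]);o=T[:3,3]
    return o+r*(z-o[2])/r[2]
E
python3 - <<'E'
from h import *
for n in("top","scene"):
    p=np.load(f"pics/{n}0_rgb.npy");d=np.load(f"pics/{n}0.npy");P=cloud(n,d)
    hsv=cv2.cvtColor(p,cv2.COLOR_RGB2HSV);H,S,V=[hsv[...,i].astype(int) for i in range(3)]
    print(n,"table z",np.median(P[330:380,200:260,2]) if n=="top" else '')
    box={"top":(270,450,150,290),"scene":(210,365,190,310)}[n]
    v,u=np.mgrid[0:480,0:640];inb=(u>box[0])&(u<box[1])&(v>box[2])&(v<box[3])
    for nm,m in dict(blue=inb&(H>100)&(H<125)&(S>150)&(V>60),orange=inb&(H>=3)&(H<=12)&(S>170)&(V>110),wood=inb&(H>8)&(H<22)&(S>60)&(S<190)&(V>90),
       red=((H<4)|(H>176))&(S>180)&(V>120)).items():
        k,l,st,ce=cv2.connectedComponentsWithStats(m.astype(np.uint8))
        for i in range(1,k):
            if st[i,4]>25:
                q=P[l==i];q=q[np.isfinite(q).all(1)]
                print(nm,st[i],ce[i].round(1),"med",np.median(q,0).round(1),"lo",np.percentile(q,3,0).round(0),"hi",np.percentile(q,97,0).round(0))
p=np.load("pics/top0_rgb.npy")
cv2.imwrite("pics/zt.png",cv2.resize(p[100:300,200:460,::-1],None,fx=3,fy=3,interpolation=cv2.INTER_CUBIC))
p=np.load("pics/scene0_rgb.npy")
cv2.imwrite("pics/zs.png",cv2.resize(p[180:380,190:450,::-1],None,fx=3,fy=3,interpolation=cv2.INTER_CUBIC))
E
```

```text
top table z 0.0835056550331501
blue [317 190  31  43 836] [331.7 211.2] med [572.9  20.1 107.1] lo [532.  -6. 103.] hi [612.  46. 112.]
blue [410 222  15  28 239] [416.8 235.7] med [ 516.  -159.5  137.1] lo [ 491. -172.  133.] hi [ 543. -147.  141.]
wood [ 278  167   87   85 1846] [314.2 208.3] med [582.7  70.  102.1] lo [495. -37.  97.] hi [660. 128. 109.]
wood [369 192   7   7  31] [371.5 195.3] med [606.7 -65.4 101.7] lo [602. -72.  97.] hi [615. -61. 110.]
wood [ 365  193   73   80 3541] [399.3 231.8] med [ 529.3 -123.5  101.5] lo [ 453. -194.   97.] hi [599. -64. 106.]
wood [356 202  19  46 312] [365.1 224.6] med [542.8 -51.7 101.8] lo [499. -69.  97.] hi [589. -34. 107.]
red [575  92   8  11  47] [577.8  97.7] med [ 799.9 -490.8  170. ] lo [ 791. -498.  166.] hi [ 810. -485.  175.]
red [225 120   7   7  34] [228.1 122.6] med [768.6 247.5 109.9] lo [762. 241. 106.] hi [775. 254. 115.]
scene table z 
blue [251 206  11   5  46] [256.  208.2] med [ 222.4 -247.7    4.5] lo [ 208. -264.    0.] hi [ 240. -233.   10.]
blue [237 214  20  22 150] [244.2 223.4] med [ 538.9 -163.8  138.8] 
[... 636 characters left out ...]
.5  44.3 105. ] lo [493. -68. 102.] hi [662. 126. 110.]
wood [286 237  20  13  28] [296.4 243.9] med [554.6 -20.4 109.7] lo [519. -41. 107.] hi [582.  -9. 112.]
wood [213 253  15  29  40] [216.7 269. ] med [ 568.3 -236.3    3. ] lo [ 496. -272.    1.] hi [ 604. -192.    6.]
wood [265 296  30  12  31] [279.1 301.5] med [650.2 -37.3   2.8] lo [637. -75.   1.] hi [662.   1.   6.]
red [ 48 244  13   6  59] [ 53.8 246.6] med [ 803.5 -497.5  172.6] lo [ 790. -509.  171.] hi [ 814. -485.  176.]
red [390 309  12  10  36] [394.9 315.1] med [768.9 248.  112.3] lo [735. 241. 103.] hi [777. 256. 115.]
red [576 409  38  16 242] [591.5 416.7] med [839.6 634.8   8.1] lo [828. 584.   5.] hi [940. 675.  94.]
```

View pics/zt.png

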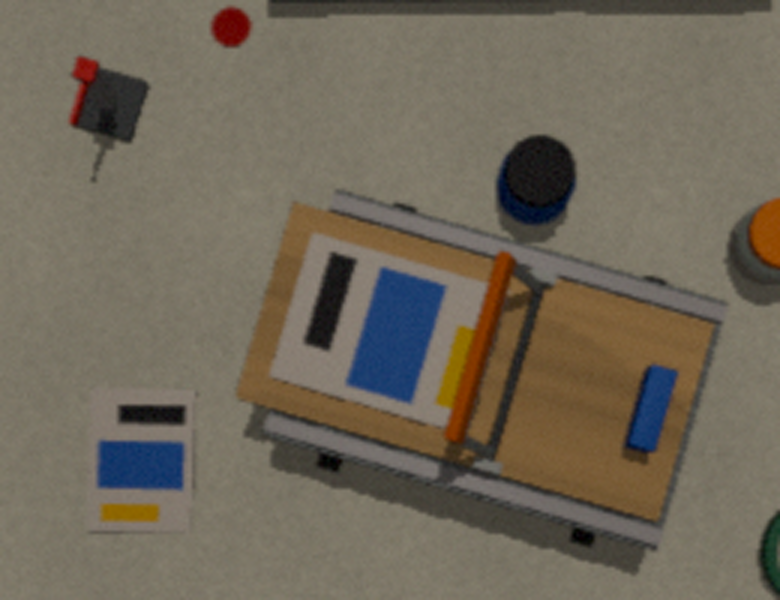

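View pics/zs.png

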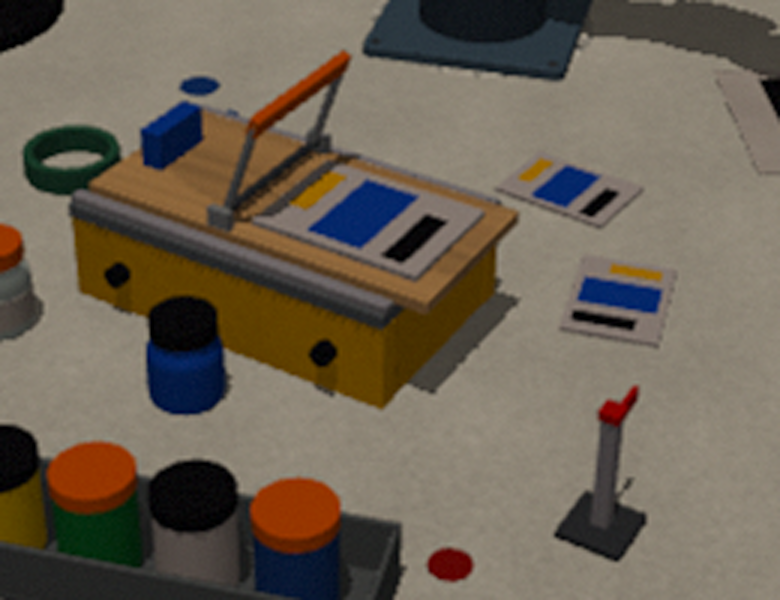

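```bash
python3 - <<'E'
from h import *
from scipy.spatial.transform import Rotation as R
p=np.load("pics/top0_rgb.npy");d=np.load("pics/top0.npy");P=cloud("top",d)
v,u=np.mgrid[0:480,0:640];inb=(u>265)&(u<450)&(v>150)&(v<295)
m=inb&(P[...,2]>75)&(P[...,2]<150)
k,l,st,ce=cv2.connectedComponentsWithStats(m.astype(np.uint8));i=1+np.argmax(st[1:,4]);m=l==i
q=P[m];zz=np.where(q[:,2]>100,101,95)
r=cv2.minAreaRect(q[:,:2].astype(np.float32));print("rect",r,cv2.boxPoints(r))
b=cv2.boxPoints(r); 
e=[b[1]-b[0],b[2]-b[1]];e=max(e,key=np.linalg.norm);yb=e/np.linalg.norm(e);yb*=np.sign(yb[1]);xb=np.array([yb[1],-yb[0]])
print("yb",yb,"yaw",np.degrees(np.arctan2(-yb[0],yb[1])))
# grip
hsv=cv2.cvtColor(p,cv2.COLOR_RGB2HSV);H,S,V=[hsv[...,i].astype(int) for i in range(3)]
g=(H>100)&(H<125)&(S>130)&(V>50)&(u>405)&(u<430)&(v>215)&(v<255)
rg=cv2.minAreaRect(P[g][:,:2].astype(np.float32));print("grip",rg)
gr=np.array([ray("top",a,c,137)[:2] for c,a in np.argwhere(g)]);print("grip mean",gr.mean(0),"b",gr.mean(0)@xb,gr.mean(0)@yb, "ext y",np.percentile(gr@yb,[2,98]),"x",np.percentile(gr@xb,[2,98]))
a,bx=np.percentile(gr@xb,[0,100])
c=gr-gr.mean(0);w,E=np.linalg.eigh(c.T@c);print("grip long axis",E[:,1],"vs xb",xb)
# front edge of wood at z=102
wood=(H>8)&(H<22)&(S>60)&(V>80)&inb
w=np.array([ray("top",a,c,102)[:2] for c,a in np.argwhere(wood)])
X=w@xb;Y=w@yb
for lo in np.arange(np.percentile(X,1),np.percentile(X,99)-10,20):
    s=(X>=lo)&(X<lo+20);print(round(lo),round(Y[s].max(),1),end=' ; ')
print("wood x",np.percentile(X,[.5,99.5]), "Y", np.percentile(Y,[.5,99.5]))
# pointer
rd=((H<5)|(H>175))&(S>150)&(V>70)&(u>215)&(u<245)&(v>110)&(v<150)
for z in(102,110):
  w=np.array([ray("top",a,c,z)[:2] for c,a in np.argwhere(rd)]);X=w@xb;Y=w@yb
  print("ptr z",z)
  for lo in np.arange(X.min(),X.max(),3):
    s=(X>=lo)&(X<lo+3)
    if s.any():print(round(lo,1),s.sum(),round(Y[s].mean(),1),round(Y[s].min(),1),round(Y[s].max(),1))
# bar
o=inb&(H>=3)&(H<=12)&(S>170)&(V>60)
q=P[o];print("bar",np.median(q,0),np.median(q@np.r_[xb,0]),np.percentile(q@np.r_[yb,0],[3,50,97]),np.percentile(q[:,2],[3,50,97]),np.percentile(q@np.r_[xb,0],[1,99]))
s=get_state();print(R.from_quat(s["tool_rot"]).as_matrix().round(3))
E
```

```text
rect ((553.0864868164062, -38.6513671875), (327.3733215332031, 190.74041748046875), 73.46186828613281) [[ 415.06772 -168.41895]
 [ 597.91736 -222.71384]
 [ 691.1052    91.11621]
 [ 508.2556   145.4111 ]]
yb [0.28465325 0.95863056] yaw -16.538122
grip ((516.8335571289062, -159.3560791015625), (19.143085479736328, 58.965232849121094), 73.39036560058594)
grip mean [ 516.7220526  -159.06383262] b 540.6235879369377 -5.396841469497221 ext y [-14.61767167   3.8876205 ] x [512.77628943 568.63826204]
grip long axis [-0.95545942  0.2951225 ] vs xb [ 0.95863056 -0.28465325]Traceback (most recent call last):
  File "<stdin>", line 21, in <module>
  File "h.py", line 16, in ray
    c=calibration(n);K=c["camera_matrix"];T=np.linalg.inv(c["camera_from_world"])
ValueError: time passes only in moves, steps and waits
```

```bash
cat > h.py <<'E'
import numpy as np,cv2
from bench import *
from functools import lru_cache
from scipy.spatial.transform import Rotation as R
cal=lru_cache(None)(calibration)
def cloud(n,d,pose=None):
    c=cal(n);K=c["camera_matrix"]
    v,u=np.mgrid[0:480,0:640]
    P=np.stack([(u-K[0,2])/K[0,0]*d,-(v-K[1,2])/K[1,1]*d,-d],-1)
    if n=="wrist":
        T=c["hand_eye"];P=P@T[:3,:3].T+T[:3,3]
        return P@R.from_quat(pose[1]).as_matrix().T+pose[0]
    T=np.linalg.inv(c["camera_from_world"]);return P@T[:3,:3].T+T[:3,3]
def rays(n,mask,z):
    v,u=np.nonzero(mask) if mask.ndim==2 and mask.shape==(480,640) else (mask[:,1],mask[:,0])
    c=cal(n);K=c["camera_matrix"];T=np.linalg.inv(c["camera_from_world"])
    r=np.stack([(u-K[0,2])/K[0,0],-(v-K[1,2])/K[1,1],-np.ones(len(u))],-1)@T[:3,:3].T;o=T[:3,3]
    return o+r*((z-o[2])/r[:,2])[:,None]
yaw=np.radians(-16.7)
yb=np.array([-np.sin(yaw),np.cos(yaw)]);xb=np.array([yb[1],-yb[0]])
def measure(p,d,uv0=265):
    P=cloud("top",d);v,u=np.mgrid[0:480,0:640]
    hsv=cv2.cvtColor(p,cv2.COLOR_RGB2HSV);H,S,V=[hsv[...,i].astype(int) for i in range(3)]
    inb=(u>uv0)&(u<450)&(v>120)&(v<295)
    wood=(H>8)&(H<22)&(S>60)&(V>80)&inb&(P[...,2]>90)&(P[...,2]<112)
    w=rays("top",wood,102)[:,:2];X=w@xb;Y=w@yb
    print("wood x",np.percentile(X,[.5,99.5]).round(1))
    for lo in np.arange(np.percentile(X,1),np.percentile(X,99)-10,20):
        s=(X>=lo)&(X<lo+20);print(round(lo),round(np.sort(Y[s])[-3:].mean(),1),end=' ; ')
    print()
    rd=((H<5)|(H>175))&(S>150)&(V>60)&(u>215)&(u<245)&(v>110)&(v<150)
    for z in(102,):
      w=rays("top",rd,z)[:,:2];X=w@xb;Y=w@yb
      print("ptr z",z)
      for lo in np.arange(X.min(),X.max(),4):
        s=(X>=lo)&(X<lo+4)
        if s.any():print(round(lo,1),s.sum(),round(Y[s].mean(),1),round(Y[s].min(),1),round(Y[s].max(),1))
    o=inb&(H>=3)&(H<=12)&(S>170)&(V>60)
    q=P[o]
    if len(q):print("bar",np.median(q,0),np.median(q@np.r_[xb,0]),"by",np.percentile(q@np.r_[yb,0],[3,50,97]),"z",np.percentile(q[:,2],[3,50,97]),"bx",np.percentile(q@np.r_[xb,0],[1,99]))
E
python3 - <<'E'
from h import *
measure(np.load("pics/top0_rgb.npy"),np.load("pics/top0.npy"))
s=get_state();M=R.from_quat(s["tool_rot"]).as_matrix();print(M.round(4),np.degrees(np.arctan2(M[1,0],M[0,0])))
# pointer in scene view
p=np.load("pics/scene0_rgb.npy");P=cloud("scene",np.load("pics/scene0.npy"))
hsv=cv2.cvtColor(p,cv2.COLOR_RGB2HSV);H,S,V=[hsv[...,i].astype(int) for i in range(3)]
v,u=np.mgrid[0:480,0:640];m=(u>385)&(u<405)&(v>300)&(v<325)&((H<5)|(H>175))&(S>150)
q=P[m];print(np.c_[q[:,:2]@np.c_[xb,yb],q[:,2]].round(0)[::3].tolist())
E
```

```text
wood x [466.9 615.5]
467 284.8 ; 487 284.9 ; 507 284.8 ; 527 284.9 ; 547 284.8 ; 567 285.0 ; 587 285.1 ; 
ptr z 102
627.0 4 456.4 455.0 457.8
631.0 6 456.7 454.2 459.1
635.0 5 457.5 455.5 459.8
639.0 3 456.8 454.7 459.0
643.0 4 456.8 455.4 458.2
647.0 5 457.5 455.2 459.5
651.0 3 457.5 455.9 458.7
655.0 5 457.6 455.1 460.0
659.0 13 459.4 451.5 467.7
663.0 13 459.9 452.1 466.9
667.0 14 459.6 452.0 467.5
671.0 11 459.7 452.6 466.7
bar [554.67283193 -39.2121337  203.09298184] 542.3626680885545 by [117.87206636 121.99038724 129.75929447] z [190.79423047 203.09298184 209.67464371] bx [417.16437241 604.36703315]
[[ 4.221e-01 -5.000e-04 -9.066e-01]
 [ 9.066e-01 -1.200e-03  4.221e-01]
 [-1.300e-03 -1.000e+00 -1.000e-04]] 65.03418568375817
[[629.0, 457.0, 105.0], [634.0, 459.0, 107.0], [636.0, 460.0, 106.0], [634.0, 457.0, 101.0], [640.0, 458.0, 102.0], [666.0, 453.0, 115.0], [659.0, 456.0, 112.0], [647.0, 458.0, 105.0], [667.0, 451.0, 113.0], [666.0, 457.0, 114.0], [662.0, 462.0, 114.0], [669.0, 450.0, 111.0], [670.0, 457.0, 114.0], [663.0, 461.0, 112.0], [659.0, 465.0, 111.0], [674.0, 456.0, 114.0], [667.0, 460.0, 112.0], [664.0, 465.0, 111.0], [671.0, 456.0, 110.0], [671.0, 462.0, 112.0], [673.0, 452.0, 107.0], [671.0, 458.0, 108.0], [669.0, 463.0, 109.0], [673.0, 457.0, 106.0], [673.0, 463.0, 109.0], [672.0, 463.0, 105.0]]
```

>>> play_rows([
  [[-15,-30,-15],0,255],
  [[-45,-61,-45],-4,255],
  [[-75,-61,-80],-8.3,255],
  [[-105,-61,-115],-8.3,255],
  [[-140,-61,-150],-8.3,255],
  [[-175,-61,-185],-8.3,255],
  [[-210,-61,-220],-8.3,255],
  [[-240,-61,-255],-8.3,255],
])

```text
time_s: 0.95
tool_pos: [404.4, 261.6, 260.6]
tool_rot: [0.567, 0.422, -0.422, -0.567]
contact_force: [0.3, 0.1, 0.1]
gripper_width: 26.7
```

```bash
cat > st.py <<'E'
from h import *
def st():
    s=get_state();M=R.from_quat(s["tool_rot"]).as_matrix();p=s["tool_pos"]
    print("t",round(s["time_s"],2),"b",(p[:2]@xb).round(1),(p[:2]@yb).round(1),"z",p[2].round(1),"yaw-73.3",round(np.degrees(np.arctan2(M[1,0],M[0,0]))-73.3,2),"down",M[:,1].round(4),"F b",(s["contact_force"][:2]@xb).round(1),(s["contact_force"][:2]@yb).round(1),s["contact_force"][2].round(1),"w",round(s["gripper_width"],1),"J",s["joints"].round(2))
    return s
if __name__=="__main__": st()
E
python3 st.py
```

```text
t 0.95 b 312.2 366.8 z 260.6 yaw-73.3 0.01 down [-1.e-04 -1.e-04 -1.e+00] F b 0.3 0.2 0.1 w 26.7 J [-0.75  0.18  0.1   1.9  -0.02  1.06  0.63]
```

>>> play_rows([
  [[-30,0,-25],0,255],
  [[-67,0,-54],0,255],
  [[-105,0,-83],0,255],
  [[-143,0,-113],0,255],
  [[-181,0,-142],0,255],
  [[-219,0,-172],0,255],
  [[-257,0,-202],0,255],
  [[-292,0,-229],0,255],
])

```text
time_s: 1.75
tool_pos: [540.2, -83.7, 260.6]
tool_rot: [0.567, 0.422, -0.422, -0.567]
contact_force: [0.9, 0.7, -0.5]
gripper_width: 0.3
```

>>> play_rows([
  [[0,15,0],0,255],
  [[0,35,0],0,255],
  [[0,55,0],0,255],
  [[0,68,0],0,255],
  [[0,68,0],0,255],
])

```text
time_s: 2.25
tool_pos: [538.5, -81.1, 190.9]
tool_rot: [-0.566, -0.421, 0.423, 0.568]
contact_force: [-0.1, -0.1, 0.1]
gripper_width: 0.2
```

```bash
cat > look.py <<'E'
import sys
from st import *
t=sys.argv[1];s=st()
for n in sys.argv[2:]:
    p,d=get_image(n);np.save(f"pics/{n}{t}_rgb.npy",p);np.save(f"pics/{n}{t}.npy",d)
    if n=="wrist":z=p
    else:
        z=p[100:300,200:460] if n=="top" else p[150:350,190:450]
        z=cv2.resize(z,None,fx=3,fy=3,interpolation=cv2.INTER_CUBIC)
    cv2.imwrite(f"pics/{n}{t}.png",z[:,:,::-1])
E
python3 look.py 1 scene top
```

```text
t 2.25 b 539.1 77.1 z 190.9 yaw-73.3 0.05 down [-3.5e-03  1.0e-04 -1.0e+00] F b -0.1 -0.1 0.1 w 0.2 J [-0.2   0.38  0.34  1.84 -0.15  0.95  1.49]
```

View pics/scene1.png

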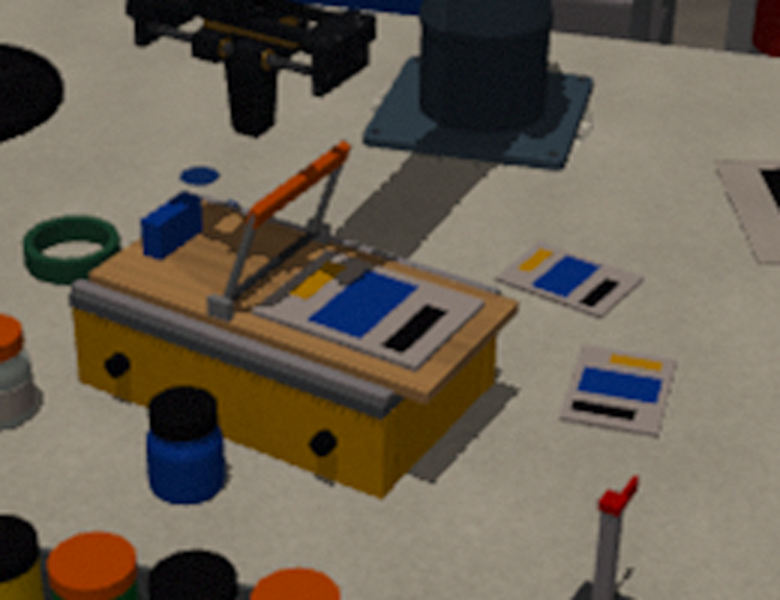

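```bash
python3 - <<'E'
from h import *
def proj(n,p):
    c=cal(n);T=c["camera_from_world"];K=c["camera_matrix"];q=T[:3,:3]@np.array(p)+T[:3,3]
    return K[0,0]*q[0]/-q[2]+K[0,2],K[1,1]*-q[1]/-q[2]+K[1,2]
for q in([538.5,-81.1,190.9],[540,-36,196]):
  for n in("scene","top"):print(n,proj(n,q))
E
```

```text
scene (np.float64(274.0839713164537), np.float64(208.64196438124335))
top (np.float64(381.5559866958673), np.float64(223.34413611033293))
scene (np.float64(291.95244323863255), np.float64(209.49616810360402))
top (np.float64(359.3456646975968), np.float64(222.4785281623535))
```

View pics/top1.png

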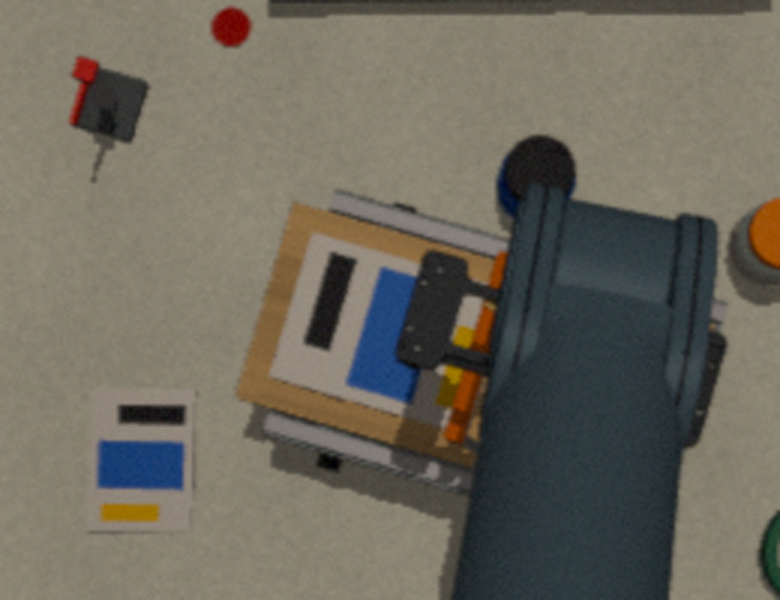

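```bash
python3 look.py 2 scene
```

```text
t 2.35 b 540.7 77.2 z 193.0 yaw-73.3 0.04 down [ 2.e-04 -1.e-04 -1.e+00] F b -0.1 0.4 0.2 w 1.0 J [-0.2   0.38  0.34  1.84 -0.15  0.95  1.49]
```

View pics/scene2.png

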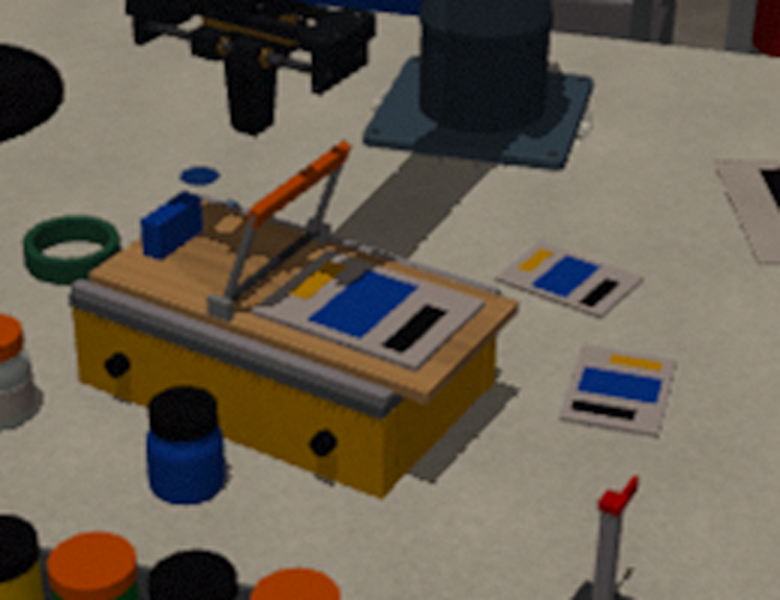

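```bash
python3 - <<'E'
from h import *
d=np.load("pics/scene2.npy");P=cloud("scene",d)
for r in range(172,198,2):
    for c in (266,270,274,278,282): 
        q=P[r,c];print((r,c),(q[:2]@xb).round(),(q[:2]@yb).round(),q[2].round(),end=" | ")
    print()
E
```

```text
(172, 266) 549.0 65.0 288.0 | (172, 270) 572.0 92.0 303.0 | (172, 274) 573.0 104.0 306.0 | (172, 278) 563.0 108.0 304.0 | (172, 282) 547.0 108.0 297.0 | 
(174, 266) 555.0 69.0 286.0 | (174, 270) 538.0 68.0 279.0 | (174, 274) 552.0 89.0 290.0 | (174, 278) 545.0 95.0 289.0 | (174, 282) 534.0 99.0 285.0 | 
(176, 266) 552.0 66.0 279.0 | (176, 270) 550.0 77.0 281.0 | (176, 274) 548.0 86.0 282.0 | (176, 278) 551.0 99.0 287.0 | (176, 282) 533.0 98.0 280.0 | 
(178, 266) 552.0 66.0 274.0 | (178, 270) 549.0 75.0 275.0 | (178, 274) 552.0 89.0 280.0 | (178, 278) 546.0 96.0 279.0 | (178, 282) 531.0 97.0 273.0 | 
(180, 266) 548.0 63.0 267.0 | (180, 270) 552.0 77.0 271.0 | (180, 274) 550.0 87.0 273.0 | (180, 278) 549.0 98.0 276.0 | (180, 282) 72.0 -222.0 3.0 | 
(182, 266) 548.0 63.0 261.0 | (182, 270) 550.0 76.0 266.0 | (182, 274) 552.0 88.0 269.0 | (182, 278) 549.0 97.0 270.0 | (182, 282) 87.0 -211.0 4.0 | 
(184, 266) 548.0 62.0 256.0 | (184, 270) 549.0 75.0 260.0 | (184, 274) 545.0 84.0 260.0 | (184, 278) 547.0 96.0 264.0 | (184, 282) 102.0 -201.0 6.0 | 
(186, 266) 149.0 -233.0 9.0 | (186, 270) 5
[... 163 characters left out ...]
8.0 | (188, 274) 549.0 86.0 252.0 | (188, 278) 545.0 95.0 253.0 | (188, 282) 120.0 -189.0 2.0 | 
(190, 266) 158.0 -226.0 0.0 | (190, 270) 549.0 74.0 244.0 | (190, 274) 549.0 85.0 247.0 | (190, 278) 547.0 95.0 249.0 | (190, 282) 137.0 -177.0 5.0 | 
(192, 266) 179.0 -211.0 5.0 | (192, 270) 551.0 76.0 240.0 | (192, 274) 545.0 83.0 240.0 | (192, 278) 542.0 92.0 241.0 | (192, 282) 152.0 -167.0 6.0 | 
(194, 266) 197.0 -199.0 9.0 | (194, 270) 184.0 -192.0 6.0 | (194, 274) 546.0 83.0 235.0 | (194, 278) 171.0 -170.0 6.0 | (194, 282) 164.0 -159.0 6.0 | 
(196, 266) 189.0 -204.0 -3.0 | (196, 270) 195.0 -184.0 5.0 | (196, 274) 186.0 -175.0 4.0 | (196, 278) 183.0 -162.0 6.0 | (196, 282) 168.0 -156.0 1.0 |
```

```bash
python3 - <<'E'
from h import *
d=np.load("pics/scene0.npy");P=cloud("scene",d)
m=np.zeros((480,640),bool);m[120:200,500:640]=1
m&=(P[...,2]>60)&(P[...,2]<300)&(P[...,0]>150)&(P[...,0]<450)&(P[...,1]>450)
q=P[m];print(len(q),np.percentile(q,[0,2,50,98],axis=0).round())
o=np.argsort(q[:,2])[:15];print(q[o].round())
p=np.load("pics/scene0_rgb.npy");cv2.imwrite("pics/z0.png",cv2.resize(p[90:210,500:640,::-1],None,fx=5,fy=5))
E
python3 look.py 3 wrist top
```

```text
349 [[237. 531. 240.]
 [248. 533. 243.]
 [265. 554. 271.]
 [311. 647. 298.]]
[[298. 632. 240.]
 [258. 543. 240.]
 [297. 629. 242.]
 [304. 628. 242.]
 [257. 542. 242.]
 [262. 547. 243.]
 [256. 547. 243.]
 [304. 633. 243.]
 [264. 544. 243.]
 [304. 635. 243.]
 [258. 549. 244.]
 [262. 537. 244.]
 [252. 552. 244.]
 [301. 637. 244.]
 [307. 636. 245.]]
t 2.4 b 541.1 77.3 z 193.5 yaw-73.3 0.04 down [ 1.3e-03 -1.0e-04 -1.0e+00] F b 1.6 0.1 0.5 w 0.7 J [-0.2   0.38  0.34  1.84 -0.15  0.95  1.49]
```

View pics/z0.png

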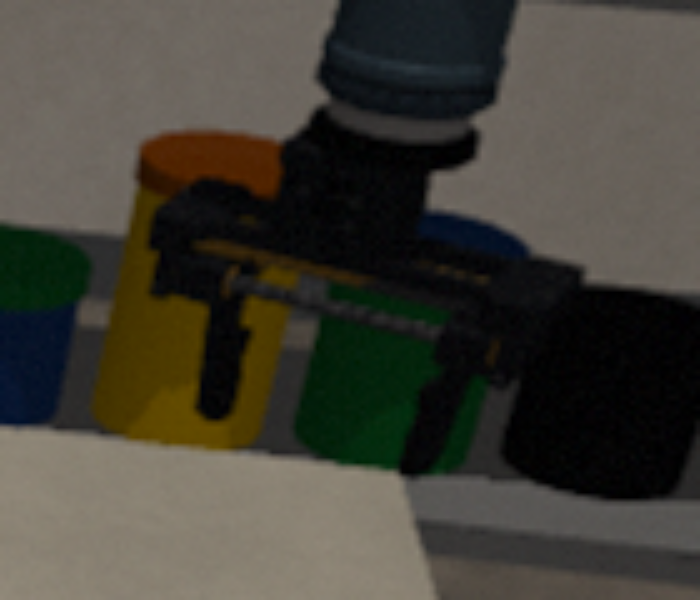

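View pics/wrist3.png

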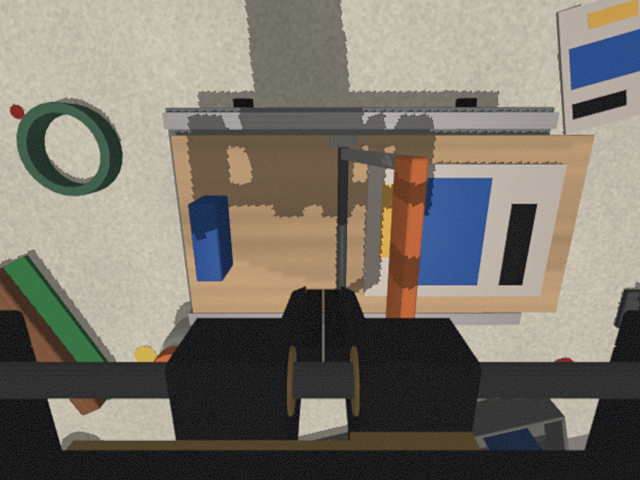

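```bash
python3 - <<'E'
from st import *
s=st();d=np.load("pics/wrist3.npy");P=cloud("wrist",d,(s["tool_pos"],s["tool_rot"]))
p=np.load("pics/wrist3_rgb.npy")
for nm,(r,c) in dict(board=(265,300),table=(20,60),panel=(250,550),grip=(260,205),strip=(122,300),tape=(75,70)).items():
    q=np.median(P[r-3:r+4,c-3:c+4].reshape(-1,3),0);print(nm,(q[:2]@xb).round(1),(q[:2]@yb).round(1),q[2].round(1))
# front edge
for c in (540,550,555,560,565,570):print(c,(P[270,c,:2]@yb).round(1),P[270,c,2].round(1))
# fingertip as seen
for r,c in((300,310),(296,310),(292,312),(292,335),(305,300)):
    q=P[r,c];print((r,c),d[r,c],(q[:2]@xb).round(1),(q[:2]@yb).round(1),q[2].round(1))
E
```

```text
t 2.5 b 541.2 77.4 z 193.6 yaw-73.3 0.04 down [ 1.8e-03 -1.0e-04 -1.0e+00] F b 0.3 0.3 -0.5 w 0.9 J [-0.2   0.38  0.34  1.84 -0.15  0.95  1.49]
board 571.3 58.2 102.0
table 364.4 -169.9 -0.2
panel 557.2 266.2 102.1
grip 553.8 -8.9 136.8
strip 457.3 60.2 95.9
tape 411.7 -170.4 0.1
540 257.7 107.3
550 270.1 101.5
555 274.0 101.8
560 278.8 101.1
565 356.9 1.6
570 363.6 0.3
(300, 310) 149.16252 531.9 72.0 243.5
(296, 310) 153.06848 532.0 71.9 239.5
(292, 312) 156.38551 531.8 72.7 235.9
(292, 335) 157.9254 532.5 82.9 234.5
(305, 300) 141.41344 530.2 68.3 251.1
```

The wrist and scene views agree with each other: board top 102, table 0. Both also put the visible fingertips at z≈233, while the reported TCP is 193. So the real tips are about 40 mm above the reported TCP, and I'll confirm that by contact. I'm lowering behind the bar.

>>> play_rows([
  [[0,15,0],0,255],
  [[0,30,0],0,255],
  [[0,38,0],0,255],
  [[8,38,0],0,255],
  [[14,38,0],0,255],
  [[14,38,0],0,255],
])

```text
time_s: 3.1
tool_pos: [544.9, -66.3, 155.4]
tool_rot: [0.567, 0.423, -0.422, -0.567]
contact_force: [-0.2, -0.0, -0.3]
gripper_width: 0.4
```

```bash
python3 look.py 4 scene wrist
```

```text
t 3.1 b 541.0 93.0 z 155.4 yaw-73.3 0.15 down [ 1.5e-03  7.0e-04 -1.0e+00] F b -0.1 -0.1 -0.3 w 0.4 J [-0.21  0.43  0.32  1.87 -0.17  0.87  1.48]
```

View pics/scene4.png

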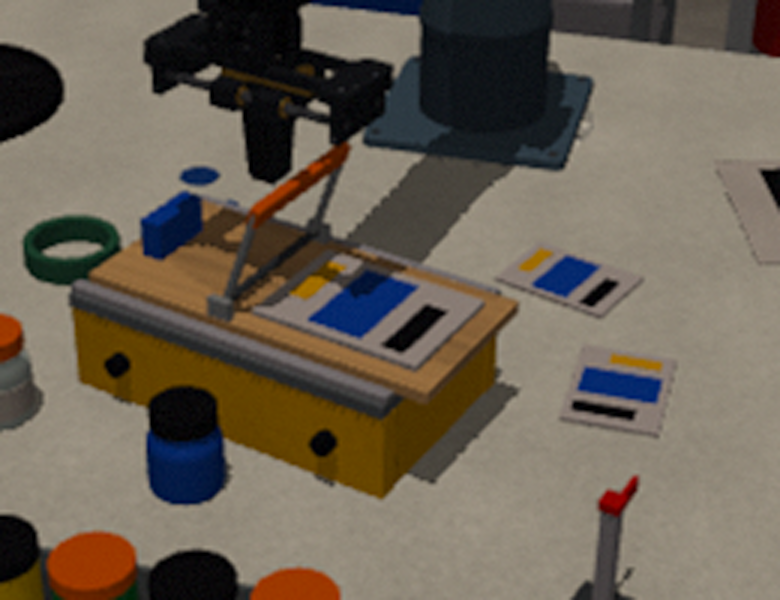

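View pics/wrist4.png

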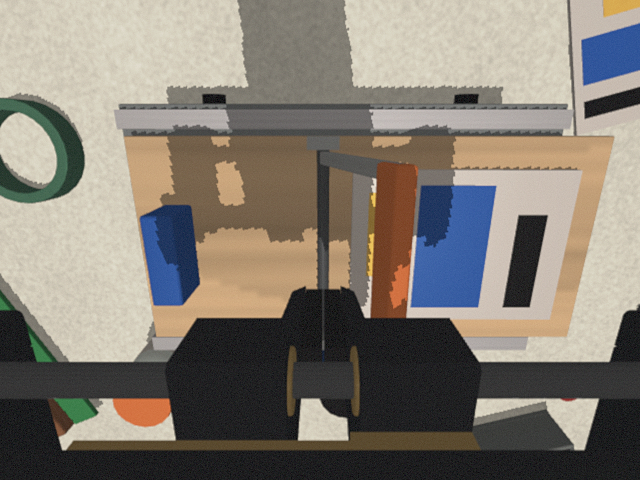

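>>> play_rows([
  [[10,0,0],0,255],
  [[18,1,0],0,255],
  [[26,3,0],0,255],
  [[34,7,0],0,255],
  [[42,12,0],0,255],
  [[49,17,0],0,255],
  [[49,17,0],0,255],
])

```text
time_s: 3.9
tool_pos: [557.8, -19.3, 136.7]
tool_rot: [-0.566, -0.423, 0.423, 0.567]
contact_force: [0.4, 0.0, -0.5]
gripper_width: 0.3
```

```bash
python3 look.py 5 scene wrist
```

```text
t 3.9 b 539.8 141.8 z 136.7 yaw-73.3 0.14 down [-1.1e-03  7.0e-04 -1.0e+00] F b 0.4 0.1 -0.5 w 0.3 J [-0.28  0.47  0.3   1.85 -0.18  0.84  1.4 ]
```

View pics/scene5.png

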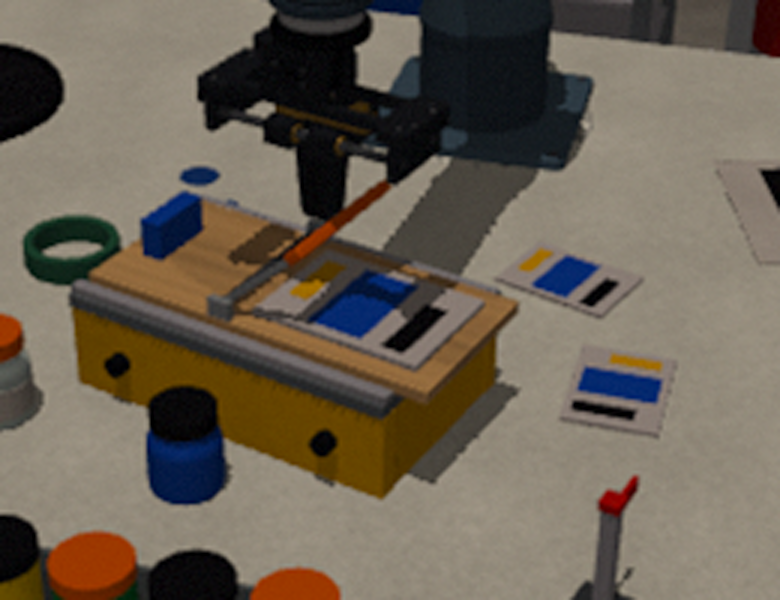

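View pics/wrist5.png

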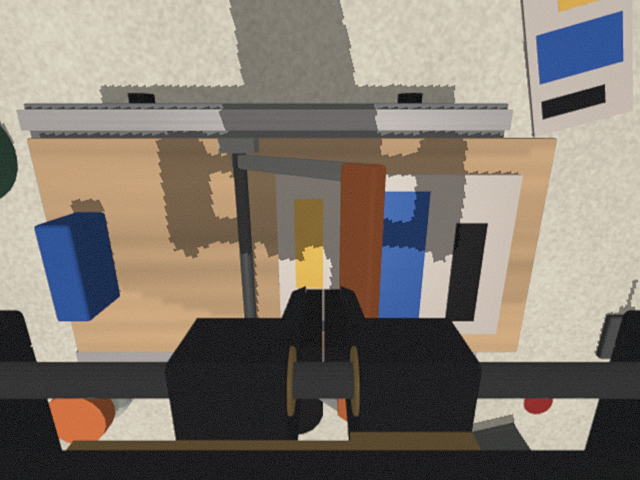

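>>> play_rows([
  [[6,9,0],0,255],
  [[12,18,0],0,255],
  [[17,28,0],0,255],
  [[21,37,0],0,255],
  [[24,46,0],0,255],
  [[25,52,0],0,255],
  [[25,55,0],0,255],
  [[25,55,0],0,255],
])

```text
time_s: 4.8
tool_pos: [564.6, 2.8, 82.1]
tool_rot: [-0.567, -0.422, 0.423, 0.567]
contact_force: [-0.0, -0.2, -0.4]
gripper_width: 0.3
```

```bash
python3 look.py 6 scene wrist
```

```text
t 4.8 b 540.0 164.9 z 82.1 yaw-73.3 0.03 down [-1.1e-03 -1.0e-04 -1.0e+00] F b 0.0 -0.2 -0.4 w 0.3 J [-0.29  0.56  0.27  1.87 -0.22  0.74  1.38]
```

View pics/scene6.png

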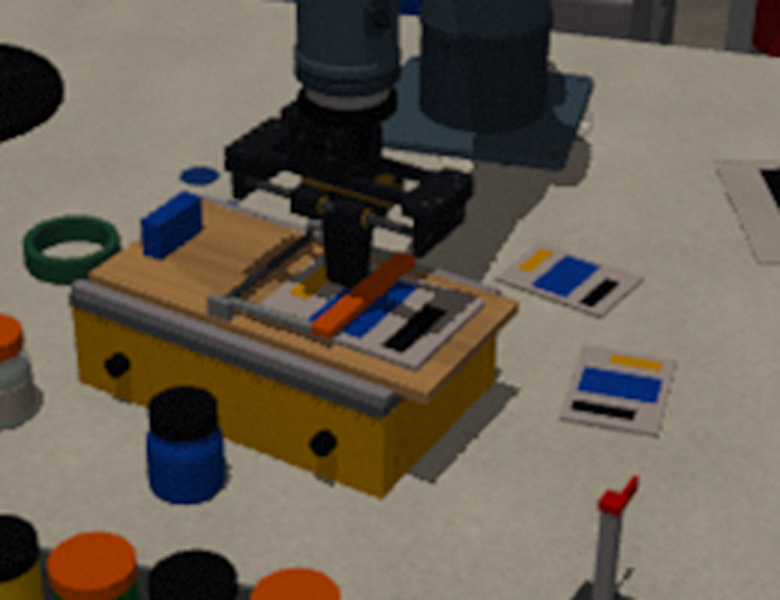

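View pics/wrist6.png

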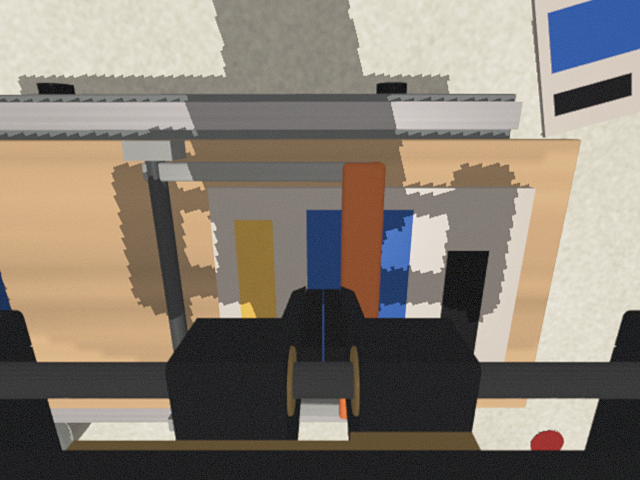

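>>> play_rows([
  [[0,-12,0],0,255],
  [[8,-20,0],0,255],
  [[20,-20,0],0,255],
  [[20,-12,0],0,255],
  [[20,-4,0],0,255],
  [[20,2,0],0,255],
  [[20,4,0],0,255],
  [[20,5,0],0,255],
])

```text
time_s: 5.7
tool_pos: [570.1, 22.0, 78.5]
tool_rot: [-0.567, -0.422, 0.422, 0.568]
contact_force: [-9.7, 1.3, 27.1]
gripper_width: 0.5
```

```bash
python3 look.py 7 scene wrist
```

```text
t 5.7 b 539.8 184.9 z 78.5 yaw-73.3 -0.01 down [-2.e-03  8.e-04 -1.e+00] F b -9.6 -1.6 27.1 w 0.5 J [-0.32  0.58  0.27  1.85 -0.22  0.74  1.35]
```

View pics/scene7.png

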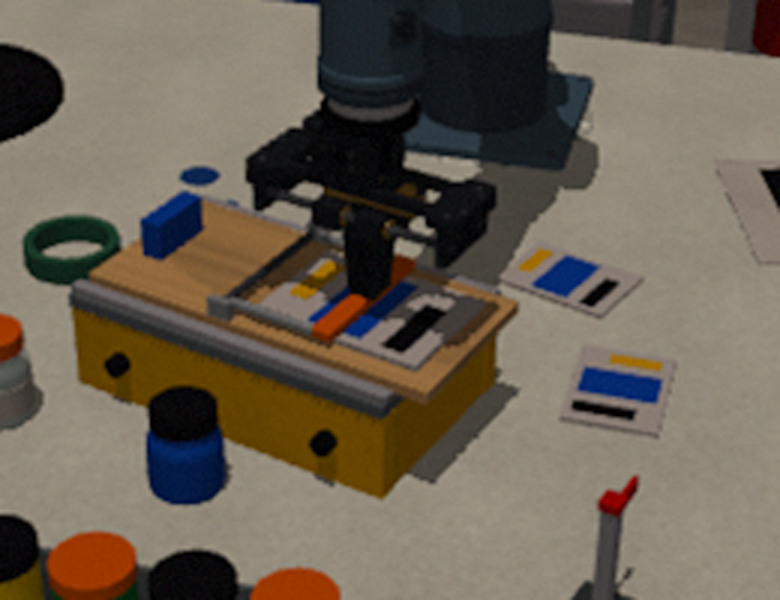

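Contact came at reported z 78.5 with 27 N. The bar top should be at 118, so the 40 mm tip offset is confirmed and the bar is shut. Now I'll lift and go over the grip block.

>>> play_rows([
  [[0,0,0],0,255],
  [[0,0,0],0,255],
  [[0,-25,0],0,200],
  [[-10,-60,0],0,100],
  [[-50,-70,0],0,0],
  [[-95,-70,0],0,0],
  [[-140,-70,0],0,0],
  [[-180,-70,0],0,0],
])

```text
time_s: 6.6
tool_pos: [517.7, -152.9, 147.1]
tool_rot: [-0.567, -0.421, 0.422, 0.568]
contact_force: [0.5, -0.2, 0.6]
gripper_width: 46.6
```

>>> play_rows([
  [[-10,0,0],0,0],
  [[-10,0,0],0,0],
])

```text
time_s: 6.8
tool_pos: [515.3, -162.0, 147.1]
tool_rot: [-0.568, -0.421, 0.421, 0.568]
contact_force: [-0.6, 1.0, 1.0]
gripper_width: 62.2
```

```bash
python3 look.py 8 scene wrist top; python3 - <<'E'
from h import *
measure(np.load("pics/top8_rgb.npy"),np.load("pics/top8.npy"))
E
```

```text
t 6.8 b 540.1 -7.1 z 147.1 yaw-73.3 -0.21 down [-1.e-03 -5.e-04 -1.e+00] F b -0.8 0.8 1.0 w 62.2 J [-0.05  0.43  0.34  1.89 -0.19  0.85  1.67]
wood x [466.3 616.3]
467 284.8 ; 487 284.7 ; 507 284.9 ; 527 284.9 ; 547 284.7 ; 567 285.0 ; 587 285.1 ; 
ptr z 102
627.0 4 456.4 455.0 457.8
631.0 6 456.7 454.2 459.1
635.0 5 457.5 455.5 459.8
639.0 5 456.8 454.1 459.6
643.0 4 456.8 455.4 458.2
647.0 6 457.0 454.6 459.5
651.0 3 457.5 455.9 458.7
655.0 6 456.0 452.9 460.0
659.0 12 458.7 451.5 465.5
663.0 13 459.9 452.1 466.9
667.0 14 458.5 451.3 466.0
671.0 11 459.7 452.6 466.7
bar [564.37978459  18.76397321 116.23505879] 533.9210761062538 by [176.54225828 177.47708449 192.30089421] z [111.25227521 116.23505879 120.77840379] bx [478.32702712 594.1517543 ]
```

View pics/scene8.png

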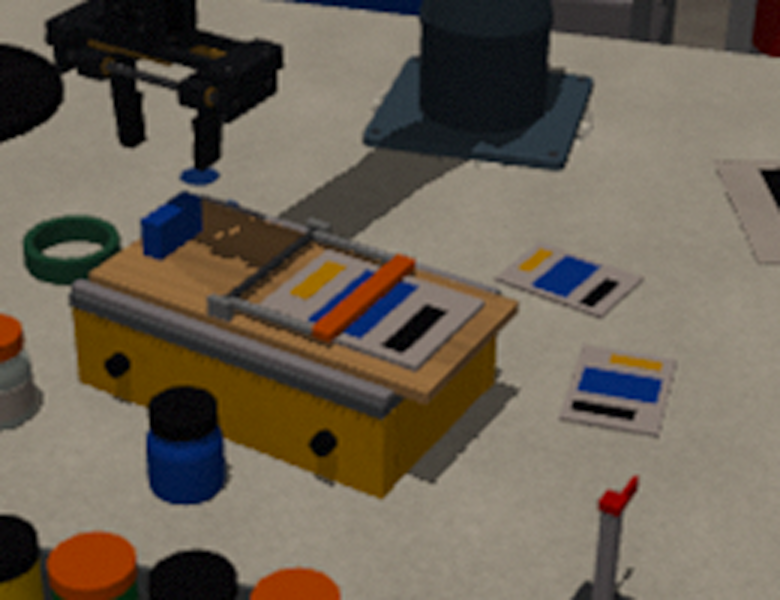

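View pics/wrist8.png

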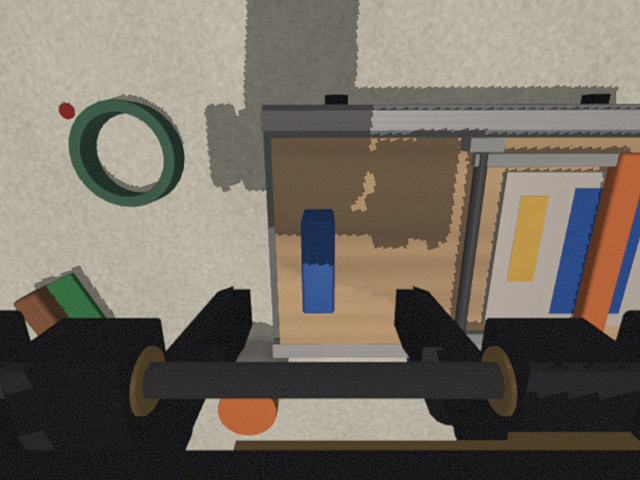

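View pics/top8.png

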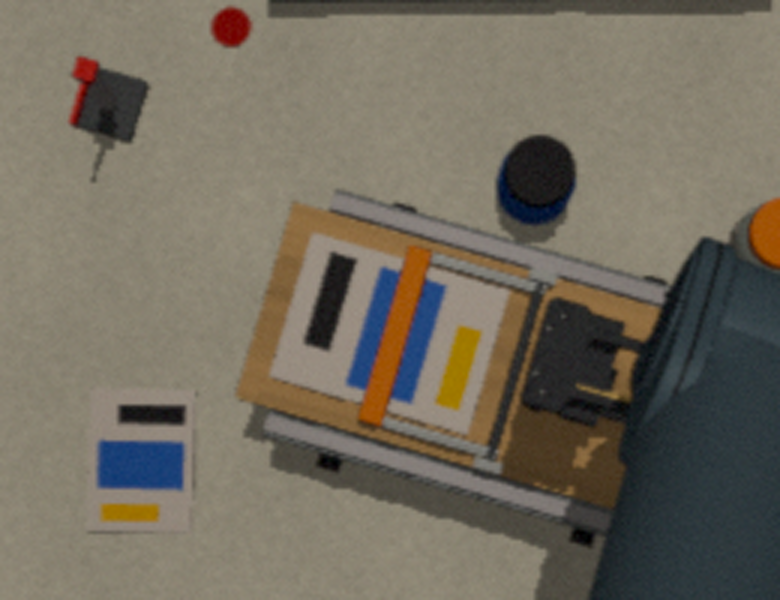

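```bash
python3 - <<'E'
from st import *
s=st();d=np.load("pics/wrist8.npy");P=cloud("wrist",d,(s["tool_pos"],s["tool_rot"]))
p=np.load("pics/wrist8_rgb.npy");hsv=cv2.cvtColor(p,cv2.COLOR_RGB2HSV);H,S,V=[hsv[...,i].astype(int) for i in range(3)]
m=(H>100)&(H<125)&(S>130);m[:, :295]=0;m[:,345:]=0;m[:200]=0;m[320:]=0
q=P[m&(P[...,2]>133)];print(len(q),np.median(q[:,2]),np.percentile(q[:,:2]@yb,[1,50,99]),np.percentile(q[:,:2]@xb,[1,99]))
E
```

```text
t 6.95 b 540.4 -2.7 z 147.2 yaw-73.3 0.17 down [-4.0e-04  1.1e-03 -1.0e+00] F b -0.0 -0.6 0.3 w 74.3 J [-0.05  0.43  0.34  1.89 -0.19  0.85  1.67]
2922 136.730888959433 [-14.76803063  -5.45149192   3.60852487] [511.81453438 569.531691  ]
```

>>> play_rows([
  [[0,20,0],0,0],
  [[0,45,0],0,0],
  [[0,65,0],0,0],
  [[0,76,0],0,0],
  [[0,80,0],0,0],
  [[0,80,0],0,0],
  [[0,80,0],0,0],
])

```text
time_s: 7.65
tool_pos: [517.1, -159.8, 68.4]
tool_rot: [0.567, 0.423, -0.422, -0.567]
contact_force: [-0.7, 0.2, -0.4]
gripper_width: 88.2
```

```bash
python3 look.py 9 scene wrist
```

```text
t 7.65 b 541.2 -4.5 z 68.4 yaw-73.3 0.06 down [ 1.3e-03 -2.0e-04 -1.0e+00] F b -0.7 -0.0 -0.4 w 88.2 J [-0.01  0.55  0.3   1.94 -0.25  0.68  1.71]
```

View pics/scene9.png

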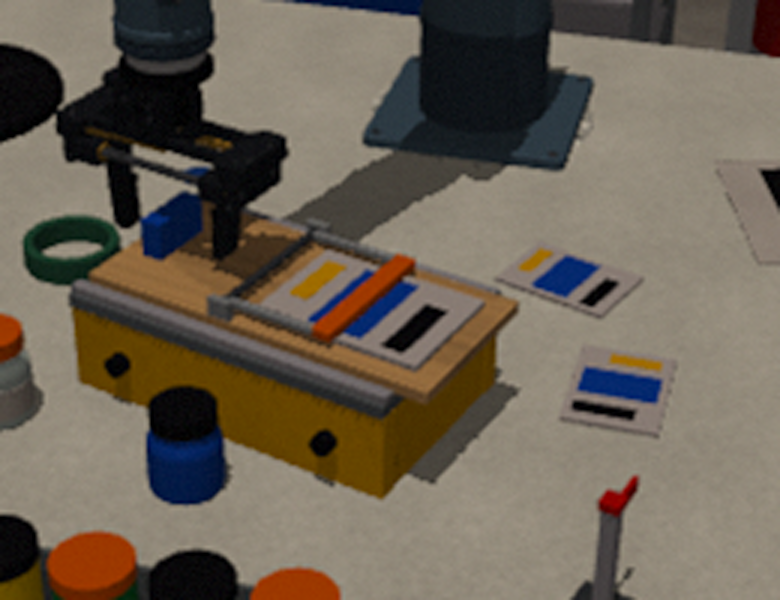

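>>> play_rows([
  [[0,1,0],0,160],
  [[0,1,0],0,255],
  [[0,1,0],0,255],
  [[0,1,0],0,255],
  [[0,1,0],0,255],
  [[0,1,0],0,255],
  [[0,1,0],0,255],
  [[0,1,0],0,255],
])

```text
time_s: 8.55
tool_pos: [516.4, -159.9, 66.6]
tool_rot: [0.567, 0.422, -0.422, -0.567]
contact_force: [0.3, -0.3, 0.3]
gripper_width: 26.6
```

>>> play_rows([
  [[0,0,0],0,255],
  [[0,0,0],0,255],
])

```text
time_s: 8.75
tool_pos: [516.0, -160.8, 66.6]
tool_rot: [0.568, 0.422, -0.422, -0.567]
contact_force: [-1.0, -3.0, 0.0]
gripper_width: 19.6
```

```bash
python3 look.py 10 top; python3 - <<'E'
from h import *
measure(np.load("pics/top10_rgb.npy"),np.load("pics/top10.npy"))
E
```

```text
t 8.75 b 540.5 -5.7 z 66.6 yaw-73.3 -0.0 down [-3.e-04 -9.e-04 -1.e+00] F b -0.1 -3.1 0.0 w 19.6 J [-0.01  0.56  0.3   1.94 -0.25  0.68  1.72]
wood x [466.4 616.2]
467 286.7 ; 487 286.8 ; 507 286.5 ; 527 286.8 ; 547 286.9 ; 567 286.8 ; 587 287.0 ; 
ptr z 102
627.0 4 456.4 455.0 457.8
631.0 6 456.7 454.2 459.1
635.0 5 457.5 455.5 459.8
639.0 5 456.8 454.1 459.6
643.0 4 456.8 455.4 458.2
647.0 6 457.0 454.6 459.5
651.0 3 457.5 455.9 458.7
655.0 7 456.5 452.9 460.0
659.0 13 459.4 451.5 467.7
663.0 13 459.9 452.1 466.9
667.0 15 459.1 451.3 467.5
671.0 11 459.7 452.6 466.7
bar [563.61350634  22.13868524 116.36408792] 532.1327217074956 by [178.29340159 179.21545908 194.16202626] z [111.84438202 116.36408792 121.2354307 ] bx [488.83814713 603.94264429]
```

>>> play_rows([
  [[3,0,0],0,255],
  [[9,0,0],0,255],
  [[18,0,0],0,255],
  [[28,0,0],0,255],
  [[38,0,0],0,255],
  [[47,0,0],0,255],
  [[50,0,0],0,255],
  [[50,0,0],0,255],
])

```text
time_s: 9.6
tool_pos: [531.3, -110.1, 66.6]
tool_rot: [-0.566, -0.423, 0.422, 0.567]
contact_force: [-0.3, 1.5, -0.6]
gripper_width: 19.8
```

```bash
python3 look.py 11 top scene; python3 - <<'E'
from h import *
measure(np.load("pics/top11_rgb.npy"),np.load("pics/top11.npy"),240)
E
```

```text
t 9.6 b 540.5 47.3 z 66.6 yaw-73.3 0.13 down [ 5.0e-04  1.5e-03 -1.0e+00] F b -0.7 1.4 -0.6 w 19.8 J [-0.1   0.56  0.29  1.93 -0.25  0.68  1.62]
wood x [466.  615.5]
466 339.7 ; 486 339.6 ; 506 339.8 ; 526 339.7 ; 546 339.7 ; 566 339.8 ; 586 339.9 ; 
ptr z 102
627.0 4 456.4 455.0 457.8
631.0 5 457.2 454.9 459.1
635.0 4 456.9 455.5 458.3
639.0 5 456.8 454.1 459.6
643.0 4 456.8 455.4 458.2
647.0 5 457.5 455.2 459.5
651.0 3 457.5 455.9 458.7
655.0 7 456.5 452.9 460.0
659.0 12 458.7 451.5 465.5
663.0 12 459.3 452.1 466.2
667.0 15 459.1 451.3 467.5
671.0 11 459.7 452.6 466.7
bar [589.67167249  69.54055287 116.77916074] 543.5983322716404 by [231.23540542 232.05011338 247.05544773] z [111.04581449 116.77916074 119.70594487] bx [479.77972112 595.79488358]
```

View pics/scene11.png

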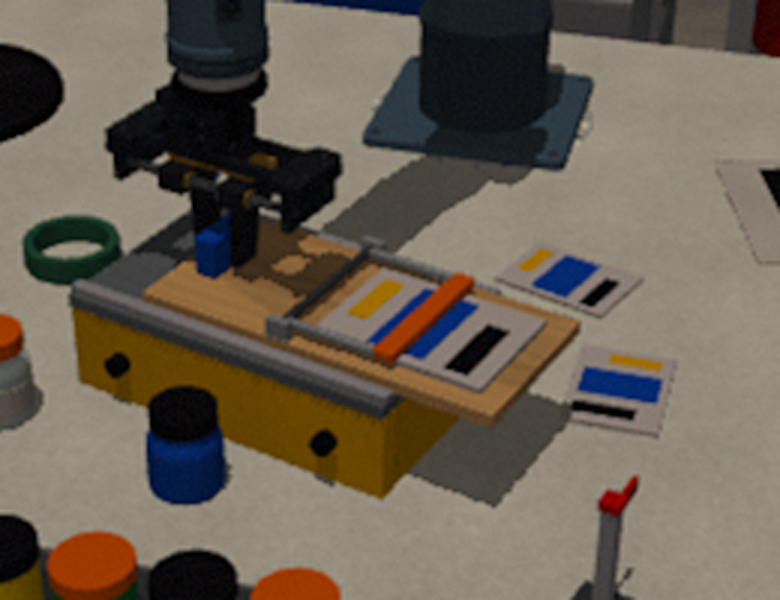

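>>> play_rows([
  [[4,0,0],0,255],
  [[12,0,0],0,255],
  [[24,0,0],0,255],
  [[37,0,0],0,255],
  [[49,0,0],0,255],
  [[57,0,0],0,255],
  [[60,0,0],0,255],
  [[60,0,0],0,255],
])

```text
time_s: 10.5
tool_pos: [548.3, -53.1, 66.6]
tool_rot: [-0.567, -0.423, 0.422, 0.567]
contact_force: [2.1, 1.4, -1.1]
gripper_width: 19.6
```

>>> play_rows([
  [[4,0,0],0,255],
  [[12,0,0],0,255],
  [[22,0,0],0,255],
  [[32,0,0],0,255],
  [[39,0,0],0,255],
  [[43,0,0],0,255],
  [[43,0,0],0,255],
  [[43,0,0],0,255],
])

```text
time_s: 11.3
tool_pos: [560.5, -13.1, 66.7]
tool_rot: [-0.567, -0.422, 0.422, 0.567]
contact_force: [-0.3, -2.3, 1.2]
gripper_width: 19.5
```

```bash
python3 look.py 12 top scene; python3 - <<'E'
from h import *
measure(np.load("pics/top12_rgb.npy"),np.load("pics/top12.npy"),200)
E
```

```text
t 11.3 b 540.6 148.5 z 66.7 yaw-73.3 0.03 down [ 6.e-04  4.e-04 -1.e+00] F b 0.4 -2.2 1.2 w 19.5 J [-0.28  0.58  0.3   1.89 -0.25  0.71  1.44]
wood x [466.3 615.8]
467 440.9 ; 487 441.0 ; 507 441.0 ; 527 440.9 ; 547 441.0 ; 567 441.0 ; 587 441.0 ; 
ptr z 102
625.5 4 456.1 454.4 457.8
629.5 5 456.8 454.2 459.1
633.5 5 457.0 454.9 459.8
637.5 4 456.9 454.1 459.0
641.5 5 457.1 454.7 459.6
645.5 4 456.5 454.6 458.8
649.5 5 457.2 455.2 459.5
653.5 5 457.2 454.4 459.3
657.5 11 458.4 451.5 467.7
661.5 13 459.6 452.1 466.2
665.5 15 459.7 451.3 467.5
669.5 13 458.9 452.0 466.7
673.5 3 460.8 455.4 464.6
bar [643.17818967 180.04015965 113.99148525] 569.5830988169898 by [332.0986884  347.88988922 459.86939741] z [ 99.99302264 113.99148525 119.62769085] bx [480.22090406 669.55768034]
```

View pics/scene12.png

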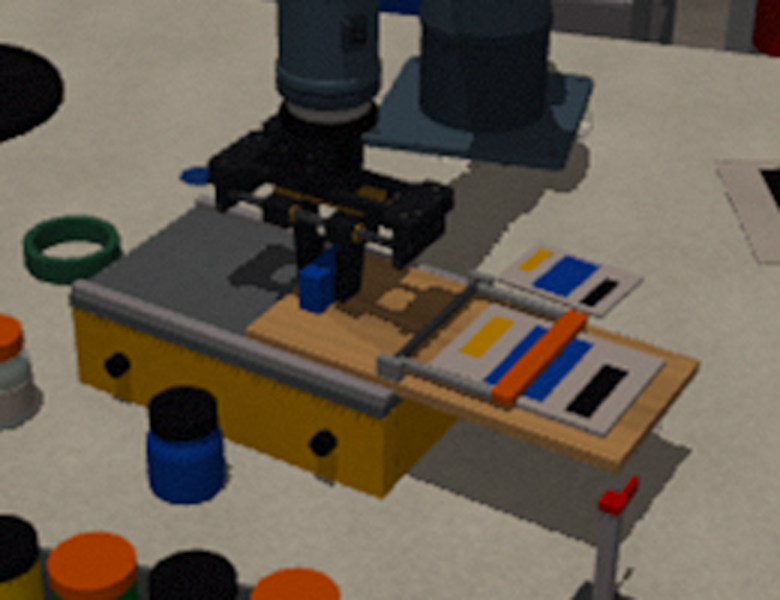

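View pics/top12.png

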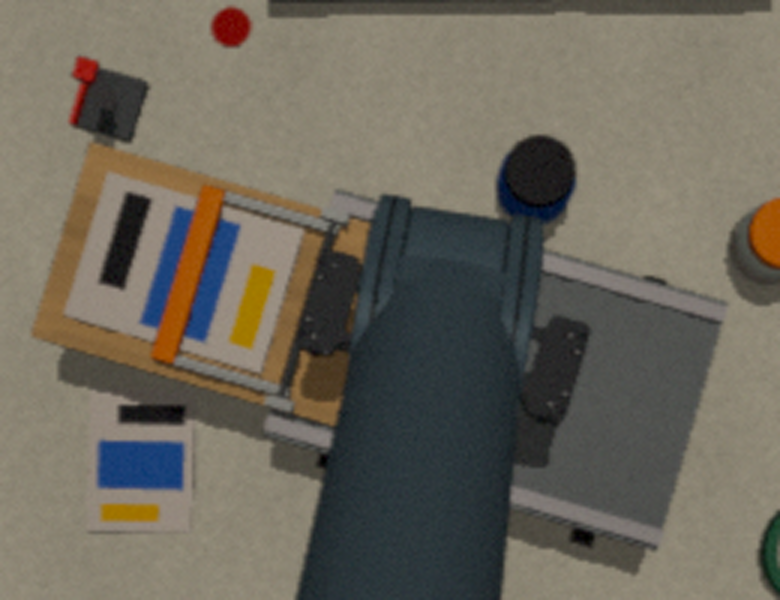

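>>> play_rows([
  [[3,0,0],0,255],
  [[7,0,0],0,255],
  [[11,0,0],0,255],
  [[14,0,0],0,255],
  [[15.5,0,0],0,255],
  [[15.5,0,0],0,255],
  [[15.5,0,0],0,255],
  [[15.5,0,0],0,255],
])

```text
time_s: 12.2
tool_pos: [564.5, 0.1, 66.8]
tool_rot: [0.568, 0.422, -0.422, -0.567]
contact_force: [-1.2, -5.0, 3.6]
gripper_width: 19.8
```

>>> play_rows([
  [[0,0,0],0,255],
  [[0,0,0],0,255],
  [[0,0,0],0,255],
  [[0,0,0],0,255],
])

```text
time_s: 12.6
tool_pos: [564.5, 0.1, 66.8]
tool_rot: [0.568, 0.422, -0.422, -0.567]
contact_force: [-2.0, -5.5, 4.2]
gripper_width: 19.5
```

```bash
python3 look.py 13 top scene; python3 - <<'E'
from h import *
measure(np.load("pics/top13_rgb.npy"),np.load("pics/top13.npy"),200)
P=cloud("top",np.load("pics/top13.npy"));p=np.load("pics/top13_rgb.npy")
hsv=cv2.cvtColor(p,cv2.COLOR_RGB2HSV);H,S,V=[hsv[...,i].astype(int) for i in range(3)]
v,u=np.mgrid[0:480,0:640]
# board plane fit on wood
w=(H>8)&(H<22)&(S>60)&(V>80)&(u>200)&(u<320)&(v>140)&(v<250)&(P[...,2]>92)&(P[...,2]<112)
q=P[w];A=np.c_[q[:,:2]@xb,q[:,:2]@yb,np.ones(len(q))];c=np.linalg.lstsq(A,q[:,2],rcond=None)[0];print("slopes bx,by",c[:2].round(4),"nose top z",c@[541,456,1],"back",c@[541,300,1])
# panel: all white/blue/black/yellow at z~107: by depth
# panel extents by non-wood pixels between wood margins
X=P[...,:2]@xb;Y=P[...,:2]@yb
pan=(Y>275)&(Y<452)&(X>470)&(X<612)&(P[...,2]>90)&(P[...,2]<113)&(S<60)&(V>70)
k,l,st,ce=cv2.connectedComponentsWithStats(pan.astype(np.uint8))
w=rays("top",pan,107)[:,:2];print("panel x",np.percentile(w@xb,[1,99]),"y",np.percentile(w@yb,[1,99]))
E
```

```text
t 12.6 b 540.6 162.3 z 66.8 yaw-73.3 -0.03 down [-2.0e-04 -1.2e-03 -1.0e+00] F b -0.3 -5.8 4.2 w 19.5 J [-0.3   0.59  0.3   1.88 -0.25  0.71  1.41]
wood x [466.4 616. ]
467 454.8 ; 487 454.7 ; 507 454.7 ; 527 454.7 ; 547 454.5 ; 567 454.8 ; 587 454.8 ; 
ptr z 102
627.0 4 456.4 455.0 457.8
631.0 5 457.0 454.2 459.1
635.0 5 457.5 455.5 459.8
639.0 5 456.8 454.1 459.6
643.0 4 456.8 455.4 458.2
647.0 6 457.0 454.6 459.5
651.0 3 457.5 455.9 458.7
655.0 7 456.5 452.9 460.0
659.0 13 459.4 451.5 467.7
663.0 13 459.9 452.1 466.9
667.0 15 459.1 451.3 467.5
671.0 11 459.7 452.6 466.7
bar [640.1203123  191.04682269 114.45144908] 562.434559686505 by [345.7933759  361.1212756  460.01119418] z [ 94.13688963 114.45144908 120.5733808 ] bx [485.19283065 668.94712809]
slopes bx,by [-0.0022 -0.004 ] nose top z 101.76587342098166 back 102.38252609507276
panel x [480.99951596 602.97301457] y [284.80653268 432.89909545]
```

View pics/scene13.png

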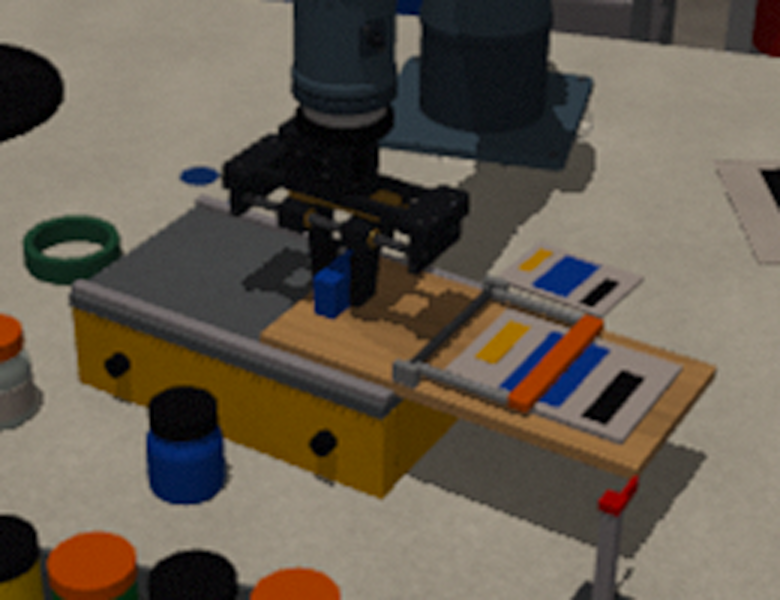

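View pics/top13.png

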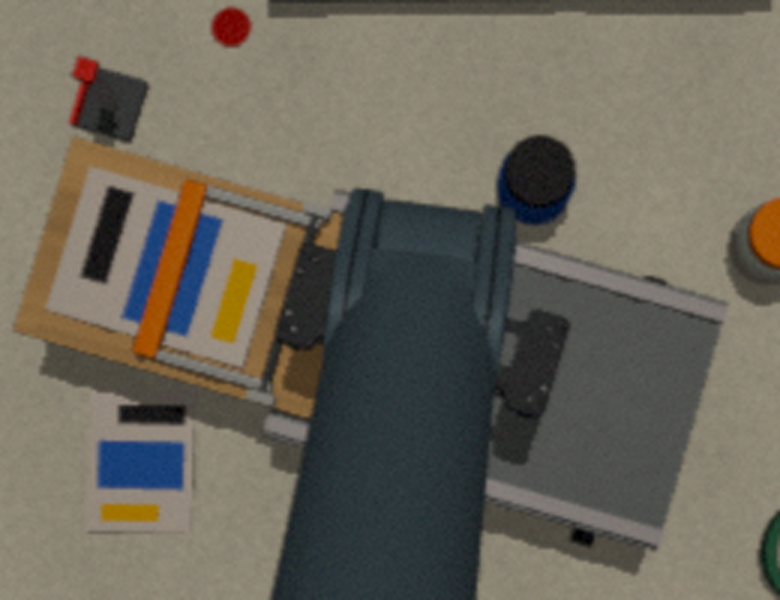

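>>> play_rows([
  [[1,0,0],0,255],
  [[2,0,0],0,255],
  [[2.5,0,0],0,255],
  [[2.5,0,0],0,255],
  [[2.5,0,0],0,255],
  [[2.5,0,0],0,255],
  [[2.5,0,0],0,255],
  [[2.5,0,0],0,255],
])

```text
time_s: 13.5
tool_pos: [565.1, 2.0, 66.9]
tool_rot: [0.568, 0.421, -0.422, -0.567]
contact_force: [-1.3, -6.4, 4.8]
gripper_width: 19.4
```

```bash
python3 look.py 14 top; python3 - <<'E'
from h import *
measure(np.load("pics/top14_rgb.npy"),np.load("pics/top14.npy"),200)
E
```

```text
t 13.5 b 540.7 164.3 z 66.9 yaw-73.3 -0.06 down [-4.0e-04 -1.7e-03 -1.0e+00] F b 0.6 -6.5 4.8 w 19.4 J [-0.31  0.59  0.3   1.87 -0.25  0.71  1.41]
wood x [466.4 616. ]
467 456.7 ; 487 456.5 ; 507 456.6 ; 527 456.6 ; 547 456.6 ; 567 456.7 ; 587 456.7 ; 
ptr z 102
627.0 4 456.4 455.0 457.8
631.0 5 457.0 454.2 459.1
635.0 5 457.5 455.5 459.8
639.0 5 456.8 454.1 459.6
643.0 4 456.8 455.4 458.2
647.0 6 457.0 454.6 459.5
651.0 3 457.5 455.9 458.7
655.0 7 456.5 452.9 460.0
659.0 12 458.7 451.5 465.5
663.0 13 459.9 452.1 466.9
667.0 15 459.1 451.3 467.5
671.0 11 459.7 452.6 466.7
bar [655.82596384 193.51331935 113.93699831] 577.73208400998 by [348.12027839 363.65847965 459.59869914] z [ 94.43210974 113.93699831 119.01453812] bx [482.42231033 668.05247318]
```

Nose is at 456.6 and the pointer at 457.0. The board is level, the grip is holding and the arm is at rest, so I'm handing in.

```bash
python3 -c "
from bench import *
print(sign_off())"
```

```text
the job is handed in; nothing more can be done
None
```

I shut the clamp bar, slid the board out to the pointer, and handed the job in with the gripper still holding the board level. The sign-off gave no verdict.

- **Clamp:** I swung the bar down with the closed fingers while the board was still about 172 mm short of the mark. It met the panel with about 27 N, and the bar's top stayed at 116–118 mm after I let go, against the nominal 118 mm.
- **Slide:** I pinched the blue grip block and slid the board about 170 mm straight out.
- **Last checks:**
  - The front end was within about 0.5 mm of the pointer along the way out (456.6 against 457.0 mm).
  - A plane fit just before a final 2 mm advance put the tilt at 0.004 rad and the board's top at the nose at 101.8 mm.
  - The panel was about 1–2 mm from its place, also measured before that advance.
  - The gap to the gauge was about 10 mm.
  - The grip was closed at 19.4 mm with about 8 N at the wrist.
- **Bystanders:** the jars and tools in view looked unmoved in the pictures, but I did not measure them.
- **One disagreement:** the cameras showed the fingertips about 40 mm above the reported TCP. Contact with the bar confirmed it, so I corrected all heights by that amount.

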